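# Take the nearly used-up tape roll off its spindle

## Task

On the tape stand, the thin, nearly used-up roll has to make room for a new one: slide it straight up off its spindle and set it down gently, standing flat on its end face, in the free half of the shallow tray beside the bare cores. Do not drop it; leave the full roll on its spindle and the bare cores standing in the tray.

Things in the scene. Friction and masses are not known exactly. Their poses are not given: they have to be found in the camera images.
- stand: Fixed tape stand: wooden foot 110 x 250 x 18 mm (x, y, z), two equal upright steel spindles 150 mm apart along its y axis. Each spindle is 20 mm in diameter, its tip 112 mm above the table, and rises from a collar 42 mm in diameter; a roll rests on the collar, its underside 26 mm above the table. Origin: centre of the foot's underside; z up, y from spindle b to spindle a.
- spindle_a (a point): Tip of the spindle at the stand's +y end: on its axis, 112 mm above the table.
- spindle_b (a point): Tip of the spindle at the stand's -y end: on its axis, 112 mm above the table.
- thin_roll: The nearly used-up roll of white tape on a cardboard core, on one of the two spindles (either one): a ring of outer diameter 46 mm, bore 28 mm, height 48 mm, 50 to 100 g. Origin: centre of its underside, on its axis; z along the axis, up.
- full_roll: The full roll of white tape on the other spindle: outer diameter 84 mm, bore 28 mm, height 48 mm. It stays. Origin: centre of its underside; z along the axis, up.
- tray: Fixed shallow open plastic tray, outside 150 x 240 x 30 mm (x, y, z), walls and floor 4 mm thick. Bare cores stand in its +y half; its -y half is free. Origin: centre of the underside; z up.
- tray_floor (a point): Centre of the tray's inner floor, 4 mm above the table; axes as the tray's.
- core_1: Bare cardboard core standing in the +y half of the tray: tube of outer diameter 34 mm, bore 28 mm, height 48 mm. Origin: centre of its underside; z along the axis, up.
- core_2: Second bare cardboard core standing in the +y half of the tray, the same size as the first. Origin: centre of its underside; z along the axis, up.
Things that resemble listed ones, but are neither listed nor needed, are in the scene too. What is shaped like the thin_roll but black or turquoise is not meant. Leave any blue look-alike of the core_1 alone.

How it is judged:
By the outcome, as a careful person would: the job done as asked, in the order asked, and still so for the second after the job is handed in, with the robot touching nothing.
It also fails if it takes over 42 s, if anything falls off the work surface, if the arm or the gripper's body presses on something with over 40 N, if the wrist force passes 120 N, or if a joint passes its speed limit or range.

## Robot

A 7-joint arm with a two-finger parallel gripper is mounted at the origin on the work surface. World frame = base frame: x ahead of the robot, y to its left, z up, the work surface at z = 0. Lengths are in m, angles in rad, forces in N, time in s.
With the tool pointing down it reaches from about 0.4 to 0.85 m from the base axis. Payload 10.4 kg.
Tool frame: the origin (TCP) lies at the very end of the fingers, on their centre line; the grasp point (between the pads) lies 19 mm behind it; y points along the fingers, z is the direction in which the jaws open and shut, and the axes are right-handed (so a half turn about y gives the same grasp; the last joint's range is limited). The gripper opens to 85 mm and grips with 20 to 120 N. Pads are 22 mm wide; open, the fingers measure 114 mm over their backs; the gripper's body (76 mm by 85 mm) begins 54 mm behind the grasp point. The pads swing forward as they close: fully open they stand 13 mm farther back than shut.
Start: joints at [1.118, 0.332, -0.065, 1.46, 0.022, 1.35, -0.088], TCP at [0.26, -0.568, 0.231] pointing down, gripper open.
Joint ranges: [-2.6, 2.6], [-0.5, 2.12], [-1.47, 1.34], [0.16, 2.42], [-1.27, 4.41], [0.06, 2.06], [-2.6, 2.6]. Speed limits (rad/s): [2.22, 2.22, 2.79, 2.79, 3.14, 3.14, 3.14].

## Interface

Orientations are given as a unit quaternion [w, x, y, z].
In Python, from workcell import * gives the robot as it stands.
- The arm moves only by the tool step_arm, never from a script. Its argument "series" is a list of rows, each a list of 3 entries, a list of its own where there are three numbers: the turn, a rotation vector about the tool's x, y, z scaled (see below), then the shift along the tool's x, y, z scaled (see below), then the gripper command: -1 is fully open, 1 is shut, values between are in proportion. A call has 1 to 12 rows; each row shifts and turns the pose as measured when the row begins, along the tool's axes as they then stand; what a row does not reach is not made up. The controller multiplies each number of a shift by 30 mm and each number of a turn by 0.1 rad. A row lasts 1/8 s, in which the tool goes at most 62.5 mm and 10.7 degrees, less where a joint would pass 70% of its speed; a pose out of reach is approached as far as the arm can. A call with a number of a shift or a turn outside -1 to 1 is refused whole. A call with a gripper value outside its range is refused whole. The fingers move at their own pace and stop on an object; the grip force is fixed at half the most. Time passes only in rows, so rows that do not move let the fingers close. It gives the time, the measured TCP pose, the force and the opening at its end, in the units of the state.
- get_obs(): the state, without advancing time (a new reading comes with each control period).
- camera(name): name is "scene" or "top"; returns a dict with "frame" (384x512x3 uint8, blue, green, red), "fx", "fy", "cx", "cy" (pixels), "pose" (4x4, takes a point from camera to world coordinates). Camera axes: x right, y up, looking along -z (the intrinsics and any distortion apply to the point x, -y, -z); pixel columns grow to the right and rows downward; lengths in m; the calibration is good to about 2 mm. A picture is of the moment at which its call begins. There is no depth.
- hand_in(): hands the job in, once; it reports no verdict.
The state is a dict: "time": time; "joints": joint angles; "qvel": joint speeds; "joint_efforts": joint torques, N m; "position": TCP position; "eef_rot": TCP orientation; "wrist_force": force on the tool from outside, world axes, zero at the start; "ft_torque": the same for the moment, N m; "width": finger opening in m.
Only numpy, scipy, OpenCV 4.12 (cv2) and the standard library are available. Lean on these libraries where they do the work, as an engineer would, in place of code of your own. Each camera call takes 0.05 s, during which the arm holds its last target. There are 200 camera calls.

## Working session

There is one attempt and no reset: what is moved stays moved. The work goes in short steps, Python scripts to look and compute and a tool call to move; the robot and the scene stay as the last step left them, time stands still between calls to the robot, and variables do not carry over. Pictures are saved under pics/ and viewed, about 8 in all and at most 12, crops included, and the job is handed in when it is done.

Besides the shell and the picture viewer there is one more tool, called after ">>>" as a command line: name --argument value ..., lists and objects as JSON in quotes. step_arm: Moves the arm, as the interface text tells. Its arguments: {"type":"object","properties":{"series":{"type":"array","items":{"type":"array"}}},"required":["series"]}

```bash
mkdir -p pics; cat > h.py <<'E'
from workcell import *
import numpy as np, cv2
from scipy.spatial.transform import Rotation as R
def ray(c,u,v):
    d=np.array([(u-c["cx"])/c["fx"],-(v-c["cy"])/c["fy"],-1.0]); P=np.array(c["pose"])
    return P[:3,3],P[:3,:3]@d
def onz(c,u,v,z):
    o,d=ray(c,u,v); return o+d*(z-o[2])/d[2]
def proj(c,p):
    P=np.array(c["pose"]); q=P[:3,:3].T@(np.array(p)-P[:3,3]); return c["cx"]-c["fx"]*q[0]/q[2], c["cy"]+c["fy"]*q[1]/q[2]
E
python3 - <<'E'
from h import *
o=get_obs(); print(o)
for n in("scene","top"):
    c=camera(n); print({k:v for k,v in c.items() if k!="frame"}); cv2.imwrite(f"pics/{n}0.png",c["frame"])
a=cv2.imread("pics/scene0.png");b=cv2.imread("pics/top0.png")
E
```

```text
{'time': 0.0, 'joints': array([ 1.11840952,  0.33287593, -0.06470353,  1.46094154,  0.02157461,
        1.34987737, -0.08848235]), 'qvel': array([ 0.00132208, -0.0016288 , -0.00044753, -0.00124475, -0.00058843,
        0.00200724,  0.0001068 ]), 'joint_efforts': array([-5.52471483e-04, -6.25445867e+01,  4.89979726e-02, -3.91609883e+01,
        1.61339465e-02,  1.00366192e-02,  7.97307308e-06]), 'position': array([ 0.2602745 , -0.56782102,  0.23051328]), 'eef_rot': array([ 0.15067887, -0.15091774,  0.69132305, -0.69035655]), 'wrist_force': array([-0.01606721, -0.13487649, -0.52220198]), 'ft_torque': array([-0.00778666, -0.0290894 , -0.00182962]), 'width': 0.08546723896197221}
{'fx': 481.5816371718296, 'fy': 481.5816371718296, 'cx': 257.33153761681154, 'cy': 196.2286717993067, 'pose': array([[-0.6782505 , -0.52682897,  0.51227679,  0.99913736],
       [ 0.73464822, -0.50168179,  0.45673556,  0.50367525],
       [ 0.01637841,  0.68612435,  0.72729988,  0.8056414 ],
       [ 0.        ,  0.        ,  0.        ,  1.        ]])}
{'fx': 357.6396747288452, 'fy': 357.6396747288452, 'cx': 256.3547016606243, 'cy': 193.73759179309553, 'pose': array([[ 0.02449894,  0.99939796, -0.02456674,  0.45204667],
       [-0.99956993,  0.02409217, -0.01671921,  0.01987543],
       [-0.01611727,  0.02496577,  0.99955837,  1.06497827],
       [ 0.        ,  0.        ,  0.        ,  1.        ]])}
```

View pics/scene0.png

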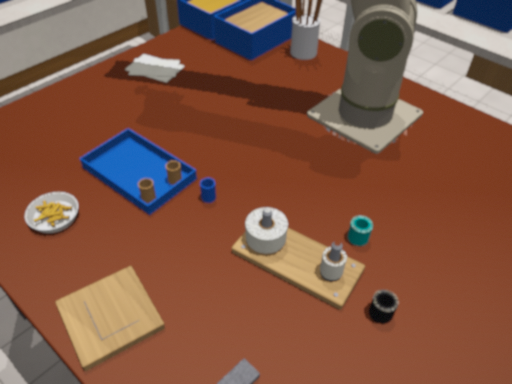

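View pics/top0.png

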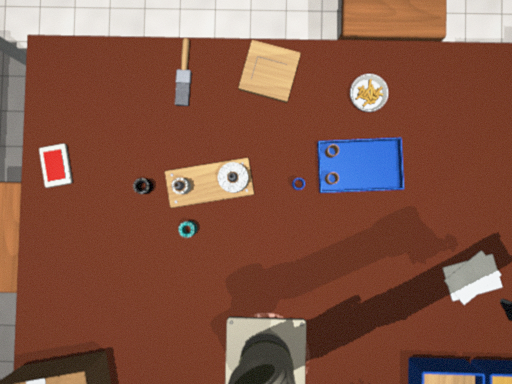

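The candidates for the thin roll are a white ring on the stand (scene 333,262; top 181,185), a turquoise ring (360,230; 187,229) and a black ring (383,306; 142,186). The white one on the spindle fits. The full roll is at scene (266,230), top (232,177). The tray holds two brown cores in its left (+y) half, and the blue look-alike stands outside at top (298,184).

```bash
python3 - <<'E'
from h import *
a=cv2.imread("pics/scene0.png");b=cv2.imread("pics/top0.png")
A=cv2.resize(a[190:320,220:410],None,fx=4,fy=4,interpolation=cv2.INTER_CUBIC)[:,:400*2]
B=cv2.resize(b[120:220,125:415],None,fx=2.7,fy=2.7,interpolation=cv2.INTER_CUBIC)
A=cv2.resize(a[210:300,225:375],None,fx=3.5,fy=3.5,interpolation=cv2.INTER_CUBIC)
W=max(A.shape[1],B.shape[1]);pad=lambda i:cv2.copyMakeBorder(i,0,0,0,W-i.shape[1],cv2.BORDER_CONSTANT)
cv2.imwrite("pics/crop1.png",np.vstack([pad(A),pad(B)]))
c=camera("top"); s=camera("scene"); print("tcp top",proj(c,[.26,-.568,.231]),"scene",proj(s,[.26,-.568,.231]))
hsv=cv2.cvtColor(b,cv2.COLOR_BGR2HSV)
def comps(m,tag,mn=15):
    n,l,st,ce=cv2.connectedComponentsWithStats(m.astype(np.uint8))
    for i in range(1,n):
        if st[i,4]>mn: print(tag,st[i],ce[i].round(1))
H,S,V=[hsv[...,i] for i in range(3)]
roi=np.zeros(H.shape,bool);roi[125:220,160:410]=1
comps(roi&(S<60)&(V>120),"white")
m=roi&(H>100)&(H<130)&(S>120)&(V>60);comps(m,"blue")
ct,_=cv2.findContours(m.astype(np.uint8),cv2.RETR_EXTERNAL,cv2.CHAIN_APPROX_NONE)
r=cv2.minAreaRect(max(ct,key=cv2.contourArea));print(r)
bx=cv2.boxPoints(r); P=np.array([onz(c,u,v,.030) for u,v in bx]);print(P.round(4),P.mean(0),np.linalg.norm(P[0]-P[1]),np.linalg.norm(P[1]-P[2]))
m=roi&(H>10)&(H<30)&(S>50)&(V>120);comps(m,"wood")
ct,_=cv2.findContours(m.astype(np.uint8),cv2.RETR_EXTERNAL,cv2.CHAIN_APPROX_NONE)
r=cv2.minAreaRect(max(ct,key=cv2.contourArea))
bx=cv2.boxPoints(r); P=np.array([onz(c,u,v,.018) for u,v in bx]);print(P.round(4),P.mean(0),np.linalg.norm(P[0]-P[1]),np.linalg.norm(P[1]-P[2]))
E
```

```text
tcp top (np.float64(516.7518026136279), np.float64(292.81891381217355)) scene (np.float64(146.7161041870992), np.float64(-3.2727129689407377))
white [328 144  11  12  31] [333.  149.4]
white [217 162  32  31 687] [232.8 176.9]
white [327 172  12  12  33] [332.6 177.4]
white [172 177  16  17 139] [179.3 185.6]
blue [ 318  138   86   55 4053] [362.5 164.8]
blue [329 148   6   6  30] [331.5 150.5]
blue [329 175   6   7  35] [331.5 177.9]
blue [292 178  13  12  66] [298.2 183.7]
((360.2723388671875, 164.67254638671875), (51.93634796142578, 84.37872314453125), 87.66268920898438)
[[ 0.6362 -0.1349  0.03  ]
 [ 0.6514 -0.3775  0.03  ]
 [ 0.5016 -0.3857  0.03  ]
 [ 0.4859 -0.1441  0.03  ]] [ 0.56876877 -0.26054947  0.03      ] 0.24304673268273216 0.1500237062589137
wood [ 164  157   90   51 2239] [203.5 183.7]
wood [227 172  10  10  18] [229.9 175.2]
wood [176 186  10   6  17] [180.7 189.3]
[[0.5415 0.314  0.018 ]
 [0.5877 0.064  0.018 ]
 [0.4754 0.043  0.018 ]
 [0.429  0.2922 0.018 ]] [0.50837831 0.17830464 0.018     ] 0.2541992727275318 0.11426383064083637
```

View pics/crop1.png

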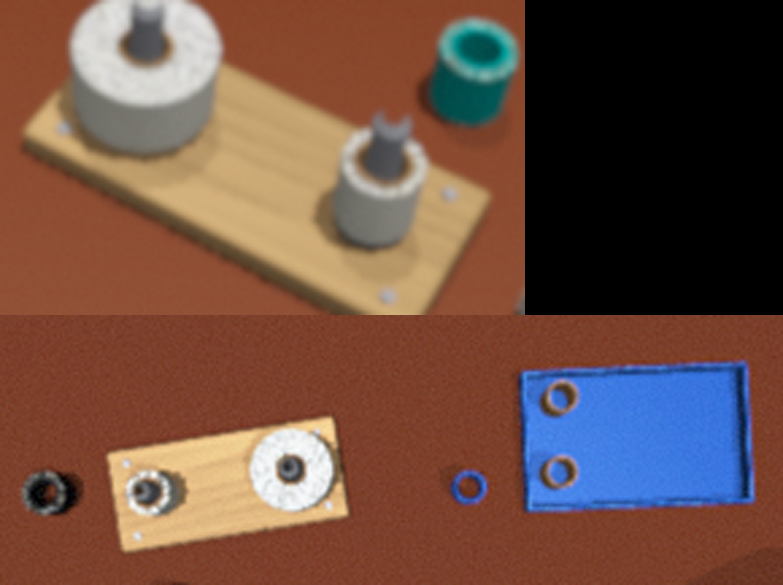

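The crop confirms it. The thin white roll is on the left (+y) spindle, spindle_a, and the black and turquoise rings stand loose on the table. The tray's right (-y) half is free.

```bash
cat >> h.py <<'E'
def togo(t,rv=None):
    o=get_obs(); M=R.from_quat(np.roll(o["eef_rot"],-1)); 
    print("t",o["time"],"pos",np.array(o["position"]).round(4),"w",round(o["width"],4),"F",np.array(o["wrist_force"]).round(2)); print("axes(cols)\n",M.as_matrix().round(3)); print("units tool",(M.inv().apply(np.array(t)-o["position"])/.03).round(2))
E
python3 - <<'E'
from h import *
s=camera("scene");c=camera("top")
def ring(c,u0,v0,r,z):
    f=c["frame"];h=cv2.cvtColor(f,cv2.COLOR_BGR2HSV);m=((h[...,1]<70)&(h[...,2]>95)).astype(np.uint8)
    k=np.zeros_like(m);cv2.circle(k,(u0,v0),r,1,-1);m&=k
    ct,_=cv2.findContours(m,cv2.RETR_EXTERNAL,cv2.CHAIN_APPROX_NONE)
    q=max(ct,key=cv2.contourArea); print(cv2.boundingRect(q),cv2.minEnclosingCircle(cv2.convexHull(q)))
    return q
for u,v,r in((180,185,13),(232,177,20)):
    q=ring(c,u,v,r,.074); (x,y),_=cv2.minEnclosingCircle(q); print("top",onz(c,x,y,.074).round(4))
# predicted projections of spindle a axis in both cams
for xy in((.4947,.252),(.522,.1046)):
    for z in(.074,.112): print(xy,z,"top",np.round(proj(c,[*xy,z]),1),"scene",np.round(proj(s,[*xy,z]),1))
print("free",np.round(proj(c,[.5724,-.3155,.004]),1))
for uv in((333,250),(335,242)): print(uv,onz(s,*uv,.112).round(4))
togo([.4947,.252,.2])
E
```

```text
(171, 177, 20, 17) ((180.5, 186.0), 9.962529182434082)
top [0.4928 0.2481 0.074 ]
(217, 162, 32, 31) ((233.49227905273438, 175.90927124023438), 16.84837532043457)
top [0.5244 0.1012 0.074 ]
(0.4947, 0.252) 0.074 top [179.1 185.3] scene [334.6 254.7]
(0.4947, 0.252) 0.112 top [175.8 184.6] scene [337.4 242.3]
(0.522, 0.1046) 0.074 top [232.2 176.7] scene [266.6 221.6]
(0.522, 0.1046) 0.112 top [231.1 175.7] scene [267.2 208.8]
free [376.5 164.8]
(333, 250) [0.5144 0.2567 0.112 ]
(335, 242) [0.4972 0.2485 0.112 ]
t 0.3 pos [ 0.2604 -0.568   0.231 ] w 0.0851 F [ 0.17 -1.09 -0.32]
axes(cols)
 [[-0.909 -0.     0.417]
 [-0.417  0.    -0.909]
 [ 0.    -1.    -0.   ]]
units tool [-18.49   1.04 -21.59]
```

>>> step_arm --series '[[[0,0,0],[-0.8,0,-0.93],-1],[[0,0,0],[-0.8,0,-0.93],-1],[[0,0,0],[-0.8,0,-0.93],-1],[[0,0,0],[-0.8,0,-0.93],-1],[[0,0,0],[-0.8,0,-0.93],-1],[[0,0,0],[-0.8,0,-0.93],-1],[[0,0,0],[-0.8,0,-0.93],-1],[[0,0,0],[-0.8,0,-0.93],-1],[[0,0,0],[-0.8,0,-0.93],-1],[[0,0,0],[-0.8,0,-0.93],-1],[[0,0,0],[-0.8,0,-0.93],-1],[[0,0,0],[-0.8,0,-0.93],-1]]'

```text
time: 1.8
position: [0.3852, -0.1323, 0.2307]
eef_rot: [-0.149, 0.149, -0.69, 0.692]
wrist_force: [1.2, 0.5, -0.6]
width: 0.0853
```

```bash
python3 -c "
from h import *
togo([.494,.2505,.2])"
```

```text
t 1.8 pos [ 0.3852 -0.1323  0.2307] w 0.0853 F [ 1.17  0.52 -0.56]
axes(cols)
 [[-0.911  0.001  0.413]
 [-0.413 -0.002 -0.911]
 [ 0.    -1.     0.002]]
units tool [ -8.57   1.   -10.13]
```

>>> step_arm --series '[[[0,0,0],[-0.78,0.1,-0.92],-1],[[0,0,0],[-0.78,0.1,-0.92],-1],[[0,0,0],[-0.78,0.1,-0.92],-1],[[0,0,0],[-0.78,0.1,-0.92],-1],[[0,0,0],[-0.78,0.1,-0.92],-1],[[0,0,0],[-0.78,0.1,-0.92],-1],[[0,0,0],[-0.78,0.1,-0.92],-1],[[0,0,0],[-0.78,0.1,-0.92],-1],[[0,0,0],[-0.78,0.1,-0.92],-1],[[0,0,0],[-0.78,0.1,-0.92],-1],[[0,0,0],[-0.78,0,-0.92],-1],[[0,0,0],[0,0,0],-1]]'

```text
time: 3.3
position: [0.4971, 0.2651, 0.1998]
eef_rot: [-0.151, 0.148, -0.689, 0.693]
wrist_force: [-0.5, -0.0, 0.4]
width: 0.0852
```

```bash
python3 -c "
from h import *
togo([.494,.2505,.15])
s=camera('scene');f=cv2.resize(s['frame'][150:310,240:420],None,fx=3.3,fy=3.3,interpolation=cv2.INTER_CUBIC);cv2.imwrite('pics/c2.png',f)
print(proj(s,get_obs()['position']))"
```

```text
t 3.3 pos [0.4971 0.2651 0.1998] w 0.0852 F [-0.52 -0.02  0.44]
axes(cols)
 [[-0.911  0.005  0.413]
 [-0.413 -0.004 -0.911]
 [-0.003 -1.     0.006]]
units tool [0.3  1.66 0.39]
(np.float64(349.18432060923874), np.float64(214.62521742287845))
```

View pics/c2.png

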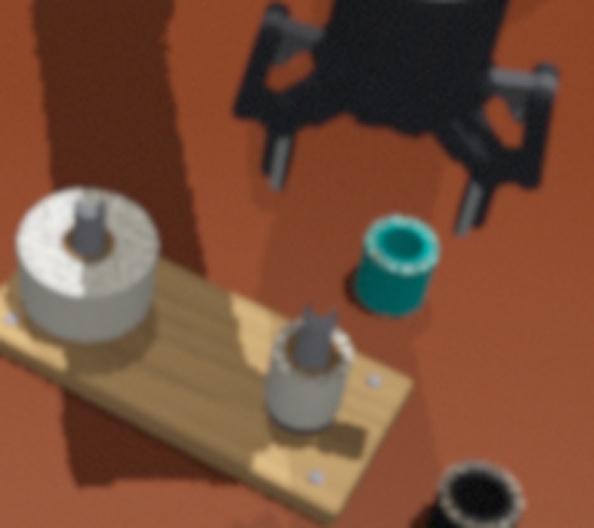

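The fingers straddle the spot above the roll, with the tips around crop (277,185) and (462,230). The thin roll's top centre is at scene (334,255), which matches my prediction of (334.6,254.7).

>>> step_arm --series '[[[0,0,0],[0.15,0.8,0.2],-1],[[0,0,0],[0.12,0.8,0.17],-1],[[0,0,0],[0,0,0],-1]]'

```text
time: 3.72
position: [0.4952, 0.2461, 0.1511]
eef_rot: [-0.149, 0.146, -0.689, 0.694]
wrist_force: [-0.8, -0.6, 0.2]
width: 0.0856
```

```bash
python3 -c "
from h import *
togo([.4945,.251,.045])"
```

```text
t 3.725 pos [0.4952 0.2461 0.1511] w 0.0856 F [-0.8  -0.59  0.23]
axes(cols)
 [[-0.913  0.006  0.409]
 [-0.409 -0.007 -0.913]
 [-0.003 -1.     0.009]]
units tool [-0.03  3.53 -0.19]
```

>>> step_arm --series '[[[-0.09,0,-0.03],[0,0.7,-0.1],-1],[[0,0,0],[0,0.7,-0.08],-1],[[0,0,0],[0,0.7,0],-1],[[0,0,0],[0,0.6,0],-1],[[0,0,0],[0,0,0],-1]]'

```text
time: 4.35
position: [0.4937, 0.2511, 0.0665]
eef_rot: [0.148, -0.147, 0.692, -0.691]
wrist_force: [-0.0, 0.3, 0.8]
width: 0.0856
```

```bash
python3 -c "
from h import *
togo([.4945,.251,.045])"
```

```text
t 4.35 pos [0.4937 0.2511 0.0665] w 0.0856 F [-0.04  0.28  0.81]
axes(cols)
 [[-0.913  0.001  0.408]
 [-0.408  0.    -0.913]
 [-0.001 -1.    -0.   ]]
units tool [-0.02  0.72  0.01]
```

>>> step_arm --series '[[[0,0,0],[-0.02,0.4,0],-1],[[0,0,0],[0,0.32,0],-1],[[0,0,0],[0,0,0],-1],[[0,0,0],[0,0,0],0.0]]'

```text
time: 4.85
position: [0.4951, 0.252, 0.0446]
eef_rot: [0.148, -0.146, 0.692, -0.691]
wrist_force: [1.0, 0.0, 0.3]
width: 0.0697
```

```bash
python3 -c "
from h import *
togo([.4945,.251,.0445])
s=camera('scene');f=cv2.resize(s['frame'][170:300,260:420],None,fx=4,fy=4,interpolation=cv2.INTER_CUBIC);cv2.imwrite('pics/c3.png',f)"
```

```text
t 4.85 pos [0.4951 0.252  0.0446] w 0.0697 F [1.03 0.02 0.26]
axes(cols)
 [[-0.913  0.003  0.408]
 [-0.408  0.001 -0.913]
 [-0.003 -1.    -0.   ]]
units tool [0.03 0.   0.02]
```

View pics/c3.png

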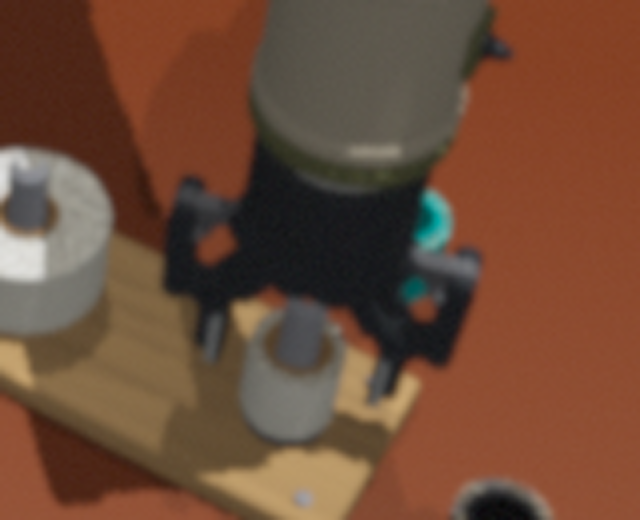

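The fingertips, at crop (208,355) and (375,395), sit evenly either side of the roll at about (291,375). Closing.

>>> step_arm --series '[[[0,0,0],[0,0,0],0.3],[[0,0,0],[0,0,0],1],[[0,0,0],[0,0,0],1],[[0,0,0],[0,0,0],1],[[0,0,0],[0,0,0],1]]'

```text
time: 5.52
position: [0.4956, 0.252, 0.0454]
eef_rot: [0.149, -0.146, 0.692, -0.691]
wrist_force: [-0.1, 0.4, -1.7]
width: 0.0447
```

>>> step_arm --series '[[[0,0,0],[0,-0.3,0],1],[[0,0,0],[0,-0.5,0],1]]'

```text
time: 5.78
position: [0.4948, 0.2517, 0.0698]
eef_rot: [0.148, -0.147, 0.692, -0.691]
wrist_force: [-0.7, -0.6, -0.5]
width: 0.0446
```

```bash
python3 -c "
from h import *
togo([.495,.252,.18])
s=camera('scene');f=cv2.resize(s['frame'][170:300,260:420],None,fx=4,fy=4,interpolation=cv2.INTER_CUBIC);cv2.imwrite('pics/c4.png',f)"
```

```text
t 5.775 pos [0.4948 0.2517 0.0698] w 0.0446 F [-0.67 -0.64 -0.52]
axes(cols)
 [[-0.913  0.002  0.408]
 [-0.408  0.001 -0.913]
 [-0.002 -1.    -0.   ]]
units tool [-0.02 -3.67 -0.01]
```

View pics/c4.png

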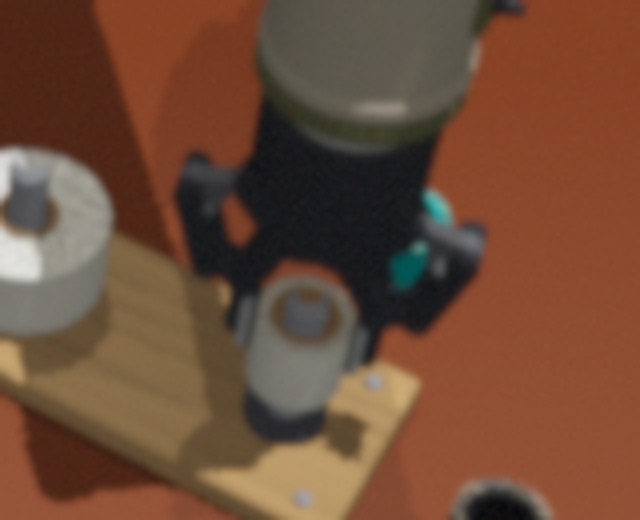

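The roll has risen with the gripper. The collar shows below it at crop (285,415), and the spindle is still inside the bore at (305,312). I'll keep lifting.

>>> step_arm --series '[[[0,0,0],[0,-0.7,0],1],[[0,0,0],[0,-0.8,0],1],[[0,0,0],[0,-0.8,0],1],[[0,0,0],[0,-0.8,0],1],[[0,0,0],[0,-0.8,0],1],[[0,0,0],[0,-0.4,0],1]]'

```text
time: 6.58
position: [0.4953, 0.2528, 0.2092]
eef_rot: [0.151, -0.144, 0.692, -0.691]
wrist_force: [0.3, -0.3, -1.0]
width: 0.0442
```

```bash
python3 -c "
from h import *
togo([.572,-.3155,.19])"
```

```text
t 6.575 pos [0.4953 0.2528 0.2092] w 0.0442 F [ 0.31 -0.31 -0.96]
axes(cols)
 [[-0.913  0.009  0.408]
 [-0.408  0.003 -0.913]
 [-0.009 -1.     0.001]]
units tool [ 5.41  0.61 18.33]
```

>>> step_arm --series '[[[0,0,-0.05],[0.15,0,0.5],1],[[0,0,-0.05],[0.27,0,0.92],1],[[0,0,0],[0.27,0,0.92],1],[[0,0,0],[0.27,0,0.92],1],[[0,0,0],[0.27,0,0.92],1],[[0,0,0],[0.27,0,0.92],1],[[0,0,0],[0.27,0,0.92],1],[[0,0,0],[0.27,0,0.92],1],[[0,0,0],[0.27,0,0.92],1],[[0,0,0],[0.27,0,0.92],1],[[0,0,0],[0.27,0,0.92],1],[[0,0,0],[0.27,0,0.92],1]]'

```text
time: 8.07
position: [0.5338, -0.0999, 0.1989]
eef_rot: [-0.139, 0.152, -0.692, 0.692]
wrist_force: [0.4, -0.8, -0.9]
width: 0.0448
```

```bash
python3 -c "
from h import *
togo([.572,-.3155,.15])"
```

```text
t 8.075 pos [ 0.5338 -0.0999  0.1989] w 0.0448 F [ 0.44 -0.81 -0.92]
axes(cols)
 [[-0.915 -0.017  0.403]
 [-0.403 -0.004 -0.915]
 [ 0.017 -1.    -0.003]]
units tool [1.7  1.64 7.1 ]
```

>>> step_arm --series '[[[0.03,0,0.15],[0.2,0,0.9],1],[[0,0,0],[0.2,0,0.9],1],[[0,0,0],[0.2,0,0.9],1],[[0,0,0],[0.2,0,0.9],1],[[0,0,0],[0.2,0,0.9],1],[[0,0,0],[0.2,0.2,0.9],1],[[0,0,0],[0.2,0.4,0.8],1],[[0,0,0],[0.2,0.5,0.5],1],[[0,0,0],[0.1,0.4,0.2],1],[[0,0,0],[0,0,0],1]]'

```text
time: 9.32
position: [0.5579, -0.3284, 0.1398]
eef_rot: [0.135, -0.148, 0.695, -0.69]
wrist_force: [-0.5, -0.3, -0.0]
width: 0.0446
```

```bash
python3 -c "
from h import *
togo([.572,-.3155,.05])
print(get_obs()['eef_rot'])
f=np.hstack([cv2.resize(camera(n)['frame'][r0:r1,c0:c1],(390,390),interpolation=cv2.INTER_CUBIC) for n,r0,r1,c0,c1 in(('scene',80,230,70,220),('top',90,220,300,430))]);cv2.imwrite('pics/c5.png',f)"
```

```text
t 9.325 pos [ 0.5579 -0.3284  0.1398] w 0.0446 F [-0.53 -0.29 -0.04]
axes(cols)
 [[-0.92  -0.019  0.393]
 [-0.393  0.003 -0.92 ]
 [ 0.016 -1.    -0.011]]
units tool [-0.65  2.98 -0.18]
[ 0.13526578 -0.14816272  0.69524644 -0.6902053 ]
```

View pics/c5.png

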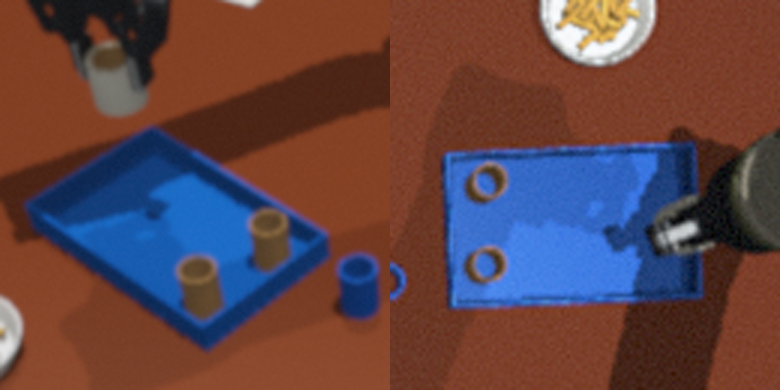

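The roll is held upright above the tray's free half. Both cores are standing at top-crop (487,180) and (486,265). I'll level the tool, centre it and descend.

>>> step_arm --series '[[[0.11,0,0.16],[-0.4,0.5,-0.1],1],[[0,0,0],[-0.25,0.7,-0.08],1],[[0,0,0],[0,0.7,0],1],[[0,0,0],[0,0.6,0],1],[[0,0,0],[0,0,0],1]]'

```text
time: 10.05
position: [0.5764, -0.3127, 0.0642]
eef_rot: [-0.144, 0.142, -0.691, 0.694]
wrist_force: [-0.2, -1.5, -0.8]
width: 0.0447
```

```bash
python3 -c "
from h import *
togo([.572,-.3155,.0245])"
```

```text
t 10.05 pos [ 0.5764 -0.3127  0.0642] w 0.0447 F [-0.18 -1.52 -0.8 ]
axes(cols)
 [[-0.918  0.004  0.397]
 [-0.397 -0.002 -0.918]
 [-0.002 -1.     0.004]]
units tool [0.17 1.32 0.02]
```

>>> step_arm --series '[[[-0.04,0,-0.02],[0.1,0.5,0],1],[[0,0,0],[0,0.4,0],1],[[0,0,0],[0,0.2,0],1],[[0,0,0],[0,0,0],1]]'

```text
time: 10.55
position: [0.5736, -0.315, 0.0296]
eef_rot: [-0.143, 0.143, -0.692, 0.693]
wrist_force: [0.0, -0.8, -0.6]
width: 0.0444
```

```bash
python3 -c "
from h import *
togo([.572,-.3155,.0235])"
```

```text
t 10.55 pos [ 0.5736 -0.315   0.0296] w 0.0444 F [ 0.03 -0.82 -0.58]
axes(cols)
 [[-0.918  0.001  0.396]
 [-0.396  0.    -0.918]
 [-0.001 -1.     0.   ]]
units tool [ 0.05  0.2  -0.01]
```

>>> step_arm --series '[[[0,0,0],[0,0.08,0],1],[[0,0,0],[0,0.06,0],1],[[0,0,0],[0,0.04,0],1]]'

```text
time: 10.92
position: [0.5743, -0.3153, 0.025]
eef_rot: [-0.144, 0.142, -0.692, 0.693]
wrist_force: [-0.4, 0.2, -0.7]
width: 0.0448
```

>>> step_arm --series '[[[0,0,0],[0,0.04,0],1],[[0,0,0],[0,0,0],1]]'

```text
time: 11.18
position: [0.5744, -0.3153, 0.0239]
eef_rot: [-0.144, 0.142, -0.692, 0.693]
wrist_force: [0.4, -0.4, -0.4]
width: 0.0447
```

>>> step_arm --series '[[[0,0,0],[0,0.04,0],1],[[0,0,0],[0,0,0],1]]'

```text
time: 11.42
position: [0.5747, -0.3154, 0.0236]
eef_rot: [-0.144, 0.142, -0.692, 0.693]
wrist_force: [-0.3, -0.3, -1.0]
width: 0.0448
```

>>> step_arm --series '[[[0,0,0],[0,0.06,0],1],[[0,0,0],[0,0,0],1]]'

```text
time: 11.68
position: [0.5752, -0.3155, 0.0236]
eef_rot: [-0.144, 0.142, -0.691, 0.694]
wrist_force: [-0.0, -0.4, -1.8]
width: 0.0449
```

>>> step_arm --series '[[[0,0,0],[0,0.06,0],1]]'

```text
time: 11.8
position: [0.5755, -0.3156, 0.0233]
eef_rot: [-0.144, 0.142, -0.691, 0.694]
wrist_force: [-9.2, 3.5, 23.1]
width: 0.0446
```

It has touched the floor. I'll ease off and open.

>>> step_arm --series '[[[0,0,0],[0,0,0],1],[[0,0,0],[0,0,0],1]]'

```text
time: 12.05
position: [0.5757, -0.3157, 0.0235]
eef_rot: [-0.144, 0.141, -0.691, 0.694]
wrist_force: [-0.0, 0.8, -0.1]
width: 0.0446
```

>>> step_arm --series '[[[0,0,0],[0,0,0],0.2],[[0,0,0],[0,0,0],0.0],[[0,0,0],[0,0,0],-0.2],[[0,0,0],[0,0,0],-0.4]]'

```text
time: 12.55
position: [0.5756, -0.3157, 0.0229]
eef_rot: [-0.144, 0.141, -0.691, 0.694]
wrist_force: [0.1, 0.0, 0.2]
width: 0.0597
```

```bash
python3 -c "
from h import *
togo([.572,-.3155,.12])
f=np.hstack([cv2.resize(camera(n)['frame'][r0:r1,c0:c1],(390,390),interpolation=cv2.INTER_CUBIC) for n,r0,r1,c0,c1 in(('scene',80,230,70,220),('top',90,220,300,430))]);cv2.imwrite('pics/c6.png',f)"
```

```text
t 12.55 pos [ 0.5756 -0.3157  0.0229] w 0.0597 F [0.05 0.02 0.19]
axes(cols)
 [[-0.918  0.004  0.396]
 [-0.396 -0.003 -0.918]
 [-0.003 -1.     0.004]]
units tool [ 0.1  -3.24 -0.04]
```

View pics/c6.png

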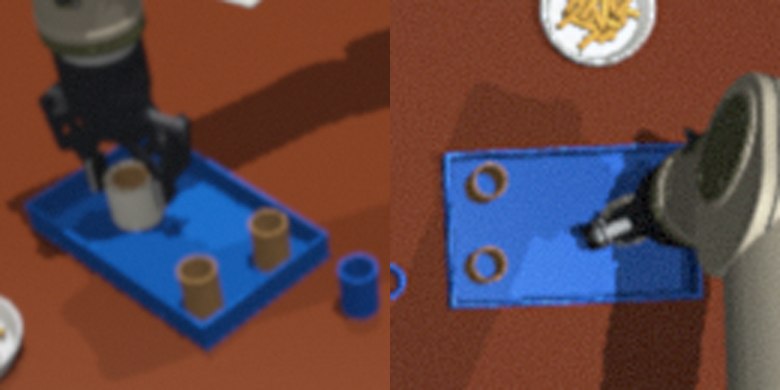

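The roll stands upright in the tray at scene crop (135,195), with clear gaps to both fingers. I'll retreat straight up, then sideways out of view.

>>> step_arm --series '[[[0,0,0],[0,0,0],-0.4],[[0,0,0],[0,-0.3,0],-0.4],[[0,0,0],[0,-0.6,0],-0.4],[[0,0,0],[0,-0.8,0],-0.4],[[0,0,0],[0,-1,0],-0.4],[[0,0,0],[0,-1,0],-0.4],[[0,0,0],[0,-1,0],-0.4],[[0,0,0],[0.8,-0.3,0.5],-0.4],[[0,0,0],[0.9,0,0.5],-0.4],[[0,0,0],[0.9,0,0.5],-0.4],[[0,0,0],[0.9,0,0.5],-0.4],[[0,0,0],[0,0,0],-0.4]]'

```text
time: 14.15
position: [0.5028, -0.4141, 0.1938]
eef_rot: [-0.149, 0.139, -0.688, 0.697]
wrist_force: [-0.3, 0.5, -0.9]
width: 0.0601
```

```bash
python3 -c "
from h import *
togo([.572,-.3155,.12])
f=np.vstack([cv2.resize(camera(n)['frame'][r0:r1,c0:c1],(520,290),interpolation=cv2.INTER_CUBIC) for n,r0,r1,c0,c1 in(('scene',100,320,60,400),('top',100,250,150,420))]);cv2.imwrite('pics/c7.png',f)"
```

```text
t 14.15 pos [ 0.5028 -0.4141  0.1938] w 0.0601 F [-0.3   0.54 -0.94]
axes(cols)
 [[-0.917  0.016  0.398]
 [-0.399 -0.01  -0.917]
 [-0.01  -1.     0.015]]
units tool [-3.4   2.46 -2.13]
```

View pics/c7.png

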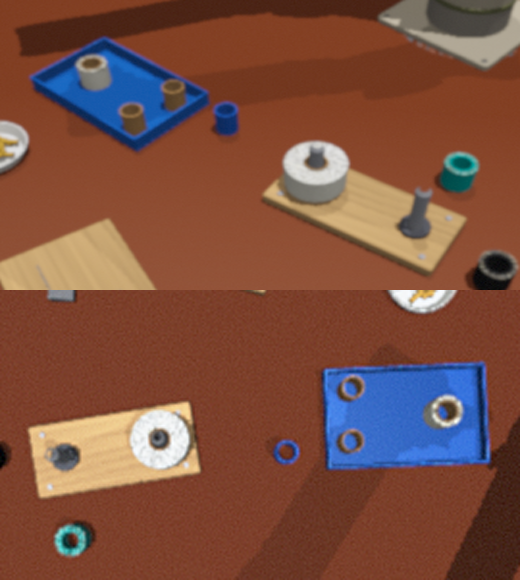

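The thin roll stands flat in the tray's free half, at scene crop (93,72) and top crop (445,411). Both cores are standing, the full roll is still on its spindle, spindle_a is bare, and the arm is clear of everything. Handing in.

```bash
python3 -c "
from h import *
print(hand_in())"
```

```text
the job is handed in; nothing more can be done
None
```

The thin white roll is off spindle_a and standing flat in the free (-y) half of the tray, and the job is handed in. I slid it straight up, carried it over clear of the stand, lowered it until it touched the tray floor, opened partway and backed the gripper straight up.

- **Final pictures (both cameras):** the roll is upright in the tray, both bare cores are standing, and the full roll is on its spindle. The turquoise and blue look-alikes are untouched. The black ring is only partly in the last crops, but nothing went near it.
- **Time and force:** the clock read about 14 s of the 42 s allowed. The highest wrist force I read was about 25 N, for a moment as the roll met the tray floor, so it was pressed slightly. I eased off to zero before releasing it.
- **Disagreements:** two position estimates for the spindle differed by about 4 mm, which is within the slack between bore and spindle. The gripper read 44.7 mm on the 46 mm roll, and the roll did not slip.

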